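# Set the guarded speed knob of a hearing-aid workshop's polishing drill

### The job

Set the drill speed on the control box that has the clear flip cover: lift the cover by its bar handle and flip it right back so that it stays open by itself, then turn the knob beneath it clockwise until its white pointer line points at the long index bar on the panel. Leave the cover open, and leave the bare knob on the other box as it is.

Things in the scene. Friction and masses are not known exactly. Their poses are not given: they have to be found in the camera images.
- guarded_box: grey control box with the smoked clear flip cover, fixed; a twin beside it has a bare knob. 205 mm deep (own x -75 to +130 mm), 134 mm wide, top panel 60 mm above the desk. Origin: on the desk below the axis of the covered knob. Own z is up, own x runs from its front (robot side) to its back, own y to its left. The long index bar lies on the panel at y = +36 to +47 mm.
- cover (a joint): cover angle, rad: 0 shut, 2.09 fully back. Hood 106 long, 104 wide, 54 mm high, about 0.12 kg; falls shut below 1.0, falls fully open beyond 1.3. Hinge line along the box's own y at x = +56 mm, 65 mm above the desk; its front rises and swings to +x. Handle: black bar 10 mm thick, 68 long, along own y; when shut centred at x = -85, y = 0, 94 mm up, 30 mm free behind it; turns in the fingers.
- trim (a joint): angle of the knob under the cover, rad, clockwise seen from above: at 0 its white pointer line points along the box's own -x, at 1.57 along own +y, at the long index bar. Range 0 to 2.75, light friction, stays where left. Grip: a straight bar through the axis along the pointer, 14 mm thick, 42 long, top 104 mm above the desk; take it at about 97 mm, fingers 50 mm apart.
- plain_pointer (a point): a bystander, to be left as it is: the pointer end of the bare knob of the same shape on the twin box without a cover. The point lies on the grip bar's top, 16 mm from that knob's axis, 104 mm above the desk.

How it is judged:
On the way, in this order (a step that is already met when the one before it is completed fails the run):
1. the cover has been flipped right back (value of joint cover above 1.85 rad), for 0.2 s.
2. the knob's pointer is at the long index bar (value of joint trim between 1.35 and 1.79 rad), for 0.2 s.
At the end, for the whole second after the job is handed in: The cover leans fully open (1.85 rad or more), the knob beneath it is at rest with its pointer within 0.22 rad (12.6 degrees) of the long index bar (1.57 rad), and the other box's knob is as it was (within 15 degrees) (all of step 2 and value of joint cover above 1.85 rad and velocity of joint trim between -0.1 and 0.1 rad/s); the robot touches nothing.
It fails at once if the bare knob of the other box was turned by more than 15 degrees (distance of plain_pointer from where it was at the start of the episode above 0.0042 m).
It also fails if it takes over 48 s, if anything falls off the work surface, if the arm or the gripper's body presses on something with over 40 N, if the wrist force passes 120 N, or if a joint passes its speed limit or range.

### The arm

A 7-joint arm with a two-finger parallel gripper is mounted at the origin on the work surface. World frame = base frame: x ahead of the robot, y to its left, z up, the work surface at z = 0. Lengths are in m, angles in rad, forces in N, time in s.
With the tool pointing down it reaches from about 0.35 to 0.9 m from the base axis. Payload 8.1 kg.
Tool frame: the origin (TCP) lies on the centre line of the jaws, within the pads' length; the fingertips stand 19 mm ahead of it and the grasp point (between the pads) is the TCP (arm.tip_reach is the distance from the TCP to the fingertips, in m); z points along the fingers, y is the line along which they close (so a half turn about z gives the same grasp; the last joint's range is limited). The gripper opens to 92 mm and grips with 3 to 60 N. Pads are 19 mm wide; open, the fingers measure 130 mm over their backs; the gripper's body (75 mm by 190 mm) begins 47 mm behind the grasp point.
Start: joints at [1.079, 0.434, 0.025, 1.573, -0.012, 1.134, -0.075], TCP at [0.237, -0.578, 0.246] pointing down, gripper open.
Joint ranges: [-2.62, 2.62], [-0.44, 2.09], [-1.27, 1.32], [0.08, 2.57], [-1.32, 4.46], [0.12, 2], [-2.74, 2.74]. Speed limits (rad/s): [2.22, 2.22, 3.01, 3.01, 3.14, 3.14, 3.14].

### API

Orientations are given as a rotation vector (axis times angle).
In Python, from cell import arm gives the robot as it stands.
- The arm moves only by the tool arm_command, never from a script. Its argument "targets" is a list that holds one entry, the list of rows, each a list of 6 numbers: the shift along the tool's x, y, z in m, then the turn, a rotation vector about the tool's x, y, z in rad. A call has 1 to 10 rows; each row shifts and turns the commanded pose from where the row before left it, along the tool's axes as they then stand; what a row does not reach is not made up. A row lasts 1/8 s, in which the tool goes at most 62.5 mm and 10.7 degrees, less where a joint would pass 70% of its speed; a pose out of reach is approached as far as the arm can. A call with a gripper value outside its range is refused whole. "jaw" is the finger opening in m, from 0 to 0.0918, set as the call begins (left out, the last holds). The fingers move at their own pace and stop on an object; "newtons" is the grip in N (left out, the last holds). Time passes only in rows, so rows that do not move let the fingers close. It gives the time, the measured TCP pose, the force, the opening and the grip force at its end, in the units of the state.
- arm.observe(): the state, without advancing time (a new reading comes with each control period).
- arm.get_image(name): name is "scene" or "top" or "wrist"; returns a dict with "pixels" (384x512x3 uint8, red, green, blue), "z_map" (384x512 float32, m along the optical axis (not along the pixel's ray), 0 where there is no reading), "fx", "fy", "cx", "cy" (pixels), "xyz" and "rotation" of the camera in the world; the wrist camera has in their place "T_tool_cam" (4x4, takes a point from camera to tool coordinates, whose origin is the TCP and whose axes are the flange's). Camera axes: x right, y down, z forward; pixel columns grow to the right and rows downward; lengths in m; the calibration is good to about 2 mm. The wrist camera is an equidistant fisheye: a pixel r from the principal point sees the ray r / f radians off the axis. A picture is of the moment at which its call begins: read the wrist's pose just before it.
- arm.sign_off(): hands the job in; it is judged then, once.
The state is a dict: "clock": time; "joints": joint angles; "dq": joint speeds; "joint_efforts": joint torques, N m; "position": TCP position; "ee_rot": TCP orientation; "force": force on the tool from outside, world axes, zero at the start; "ft_torque": the same for the moment, N m; "width": opening from 0.0 (shut) to 1.0 (fully open); "gripper_force": force on a finger pad.
Only numpy, scipy, OpenCV 4.12 (cv2) and the standard library are available. Lean on these libraries where they do the work, as an engineer would, in place of code of your own. Each camera call takes 0.05 s, during which the arm holds its last target. There are 200 camera calls.

## Working session

There is one attempt and no reset: what is moved stays moved. The work goes in short steps, Python scripts to look and compute and a tool call to move; the robot and the scene stay as the last step left them, time stands still between calls to the robot, and variables do not carry over. Pictures are saved under pics/ and viewed, at most 10 in all, crops included, and the job is handed in when it is done.

Besides the shell and the picture viewer there is one more tool, called after "Request:" by a JSON object that holds its "fn" and its "kwargs". arm_command: Moves the arm, as the interface text tells. Its arguments: {"type":"object","properties":{"targets":{"type":"array","items":{"type":"array","items":{"type":"array","items":{"type":"number"}}}},"jaw":{"type":"number"},"newtons":{"type":"number"}},"required":["targets"]}

```bash
mkdir -p pics; ls
python3 - <<'E'
from cell import arm
import cv2,numpy as np
s=arm.observe();print({k:np.round(v,3) for k,v in s.items()})
for n in("scene","top"):
    im=arm.get_image(n);cv2.imwrite(f"pics/{n}0.png",im["pixels"][:,:,::-1]);np.savez(f"{n}0.npz",**im)
    print(n,im["xyz"],im["rotation"],im["fx"],im["cx"],im["cy"])
E
```

```text
pics
{'clock': np.float64(0.0), 'joints': array([ 1.079,  0.435,  0.025,  1.574, -0.012,  1.134, -0.075]), 'dq': array([-0.001,  0.002, -0.001,  0.   , -0.001,  0.   , -0.   ]), 'joint_efforts': array([-0.0000e+00, -6.6786e+01,  9.8500e-01, -3.1447e+01, -6.1000e-02,
        4.3000e-02,  0.0000e+00]), 'position': array([ 0.237, -0.578,  0.245]), 'ee_rot': array([-3.081e+00, -6.060e-01,  1.000e-03]), 'force': array([0.103, 0.078, 0.25 ]), 'ft_torque': array([-0.019,  0.061, -0.   ]), 'gripper_force': np.float64(0.0), 'width': np.float64(0.999)}
scene [1.20156819 0.24258297 0.52656174] [-1.35021207 -1.94305459  1.06225154] 479.9319504979423 255.2305980977767 191.79819851443753
top [0.48342657 0.01606337 0.72072836] [-2.21409332  2.14771196 -0.19017627] 351.77682982126913 256.9754992550493 193.8837359312477
```

View pics/scene0.png

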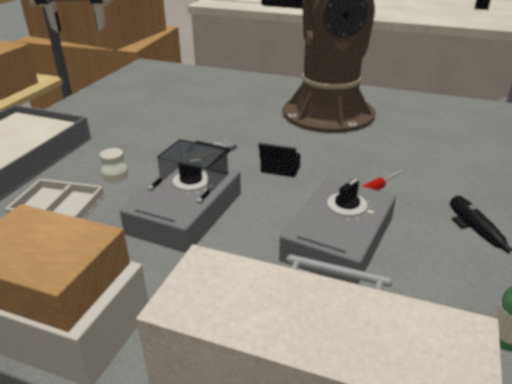

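View pics/top0.png

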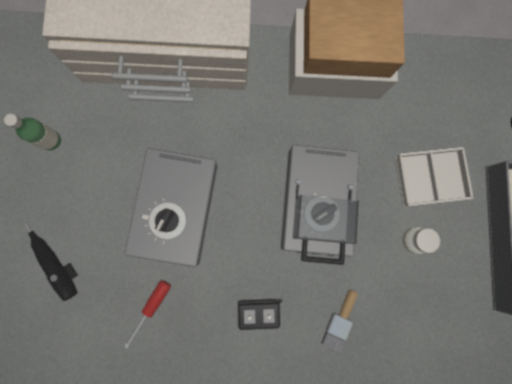

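The top view shows the covered box at about (322,200), with its handle at (323,258), and the bare-knob twin at (170,208). Next I'll measure the covered box.

```bash
cat > h.py <<'E'
import numpy as np,cv2
from scipy.spatial.transform import Rotation as R
def cloud(im):
    z=np.asarray(im["z_map"]);v,u=np.indices(z.shape)
    p=np.stack([(u-im["cx"])/im["fx"]*z,(v-im["cy"])/im["fy"]*z,z],-1)
    return p@R.from_rotvec(im["rotation"]).as_matrix().T+im["xyz"]
E
python3 - <<'E'
from h import *
im=dict(np.load("top0.npz"));P=cloud(im)
print("desk",P[300,400],"box",P[170,325],"hood",P[225,322],"handle",P[258,323],P[200,170])
sub=np.zeros(P.shape[:2],bool);sub[135:275,275:365]=1
m=sub&(abs(P[...,2]-.06)<.006)
n,l,st,c=cv2.connectedComponentsWithStats(m.astype(np.uint8))
m=(l>0)
r=cv2.minAreaRect(P[m][:,:2].astype(np.float32));print("panel",r,cv2.boxPoints(r))
g=im["pixels"].max(-1)
h=sub&(g<45)&(P[...,2]>.08)&(np.indices(g.shape)[0]>235)
print("handle n",h.sum(),P[h].mean(0))
r=cv2.minAreaRect(P[h][:,:2].astype(np.float32));print(r)
for v in range(180,270,6): print(v,np.round(P[v,322],3),im["pixels"][v,322])
E
```

```text
desk [ 0.36607605 -0.31539381  0.00295416] box [ 0.6166165  -0.14659128  0.06051712] hood [ 0.5083776  -0.12811825  0.1154422 ] handle [ 0.4510335  -0.13466346  0.09653292] [0.5489589  0.14584291 0.05905015]
panel ((0.5607379674911499, -0.1398395150899887), (0.1340295821428299, 0.20536941289901733), 86.38471984863281) [[ 0.45403188 -0.20024598]
 [ 0.6589926  -0.21319589]
 [ 0.66744405 -0.07943305]
 [ 0.46248335 -0.06648314]]
handle n 0 [nan nan nan]
((0.0, 0.0), (0.0, 0.0), 0.0)
180 [ 0.597 -0.141  0.059] [134 133 132]
186 [ 0.585 -0.141  0.06 ] [134 133 132]
192 [ 0.574 -0.141  0.06 ] [136 135 135]
198 [ 0.556 -0.128  0.115] [140 143 141]
204 [ 0.545 -0.128  0.115] [94 96 97]
210 [ 0.535 -0.129  0.113] [86 88 89]
216 [ 0.524 -0.128  0.115] [132 131 129]
222 [ 0.514 -0.128  0.116] [ 99 101 102]
228 [ 0.503 -0.128  0.116] [139 142 143]
234 [ 0.493 -0.129  0.113] [127 127 127]
240 [ 0.483 -0.128  0.116] [92 92 91]
246 [ 0.471 -0.141  0.061] [143 142 140]
252 [ 0.46  -0.142  0.06 ] [129 128 127]
258 [ 0.451 -0.132  0.099] [56 57 56]
264 [ 0.434 -0.156  0.002] [113 114 110]<stdin>:11: RuntimeWarning: Mean of empty slice.
  ret = um.true_divide(
```

```bash
cat >> h.py <<'E'
YAW=np.arctan2(-.01295,.20496);O=np.array([.5333,-.1381,0])
B=R.from_euler("z",YAW)
def w(x,y,z): return O+B.apply([x,y,z])
# tool x=+y_b, tool y=+x_b, tool z=-z; tilt about own +y, turn about tool z
def rot(tilt=0,turn=0): return B*R.from_euler("y",tilt)*R.from_matrix([[0,1,0],[1,0,0],[0,0,-1]])*R.from_euler("z",turn)
def go(s,p,r):
    T=R.from_rotvec(s["ee_rot"])
    print("shift",np.round(T.inv().apply(p-np.array(s["position"])),4),"turn",np.round((T.inv()*r).as_rotvec(),4))
E
python3 - <<'E'
from h import *;from cell import arm
s=arm.observe();go(s,w(-85,0,0)*0+w(-.085,0,.2),rot())
E
```

```text
shift [ 0.3647 -0.3317  0.0454] turn [-1.300e-03 -7.000e-04 -1.119e+00]
```

Request:
{"fn": "arm_command", "kwargs": {"targets": [[[0.0365, -0.0332, 0.0045, 0, 0, 0], [0.0365, -0.0332, 0.0045, 0, 0, 0], [0.0365, -0.0332, 0.0045, 0, 0, 0], [0.0365, -0.0332, 0.0045, 0, 0, 0], [0.0365, -0.0332, 0.0045, 0, 0, 0], [0.0365, -0.0332, 0.0045, 0, 0, 0], [0.0365, -0.0332, 0.0045, 0, 0, 0], [0.0365, -0.0332, 0.0045, 0, 0, 0], [0.0365, -0.0332, 0.0045, 0, 0, 0], [0.0365, -0.0332, 0.0045, 0, 0, 0]]], "jaw": 0.022}}

```text
clock: 1.35
position: [0.4492, -0.1314, 0.2005]
ee_rot: [3.082, 0.606, -0.0]
force: [0.1, -0.8, 0.7]
width: 0.242
gripper_force: 0.0
```

Request:
{"fn": "arm_command", "kwargs": {"targets": [[[0, 0, 0, 0, 0, -0.16], [0, 0, 0, 0, 0, -0.16], [0, 0, 0, 0, 0, -0.16], [0, 0, 0, 0, 0, -0.16], [0, 0, 0, 0, 0, -0.16], [0, 0, 0, 0, 0, -0.16], [0, 0, 0, 0, 0, -0.16], [0, 0, 0, 0, 0, 0], [0, 0, 0, 0, 0, 0]]]}}

```text
clock: 2.48
position: [0.4487, -0.1329, 0.2006]
ee_rot: [-2.293, -2.147, 0.0]
force: [-0.0, -0.3, 0.8]
width: 0.242
gripper_force: 0.0
```

Run:
```python
from h import *;from cell import arm
s=arm.observe();print(s["clock"],s["joints"],s["width"]);go(s,w(-.085,0,.094),rot())
im=arm.get_image("wrist");cv2.imwrite("pics/w1.png",im["pixels"][:,:,::-1]);print(im["T_tool_cam"],im["fx"])
np.savez("w1.npz",**im)
```

```text
2.475 [ 0.52430412  0.26575949 -0.4231271   1.97460876  0.13503952  0.92842989
 -0.03267192] 0.24165696778251494
shift [ 1.000e-04 -2.000e-04  1.066e-01] turn [-0.0003 -0.0001 -0.0027]
[[-1.33582515e-03 -9.56553116e-01 -2.91555058e-01  7.86971345e-02]
 [ 9.99999105e-01 -1.29945809e-03 -3.18373059e-04  8.67740232e-04]
 [-7.43228361e-05 -2.91555222e-01  9.56553996e-01 -1.39297178e-01]
 [ 0.00000000e+00  0.00000000e+00  0.00000000e+00  1.00000000e+00]] 297.3186396354542
```

View pics/w1.png

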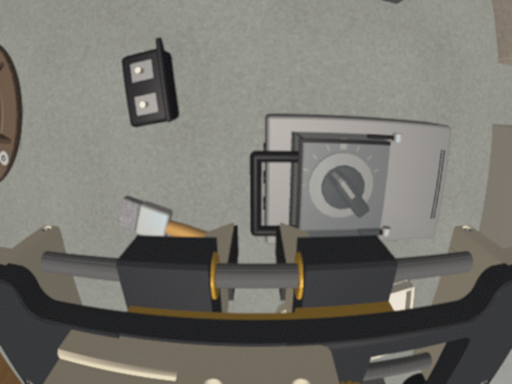

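The wrist view shows the handle bar at column 257, rows 155–232. A ray to its centre agrees with my estimate to 2 mm, so I'm descending.

Request:
{"fn": "arm_command", "kwargs": {"targets": [[[0.001, 0.001, 0.03, 0, 0, 0], [0.001, 0, 0.03, 0, 0, 0], [0, 0, 0.02, 0, 0, 0], [0, 0, 0.014, 0, 0, 0], [0, 0, 0.012, 0, 0, 0], [0, 0, 0, 0, 0, 0]]]}}

```text
clock: 3.28
position: [0.4497, -0.1308, 0.0942]
ee_rot: [-2.289, -2.15, 0.001]
force: [-1.0, 0.2, 0.2]
width: 0.242
gripper_force: 0.0
```

Request:
{"fn": "arm_command", "kwargs": {"targets": [[[0, 0, 0, 0, 0, 0], [0, 0, 0, 0, 0, 0], [0, 0, 0, 0, 0, 0], [0, 0, 0, 0, 0, 0]]], "jaw": 0.0, "newtons": 15}}

```text
clock: 3.78
position: [0.448, -0.1308, 0.095]
ee_rot: [-2.288, -2.15, 0.004]
force: [-7.8, 0.8, 6.7]
width: 0.105
gripper_force: 15.0
```

Run:
```python
from h import *;from cell import arm
s=arm.observe();print(s["width"]*.0918,s["gripper_force"],s["force"])
p=B.inv().apply(np.array(s["position"])-O);print(p)
h=np.array([.056,0,.065]);d=p-h;d[1]=0
prevp,prevr=np.array(s["position"]),R.from_rotvec(s["ee_rot"])
n=20
for i in range(1,n+1):
    th=2.02*i/n;tilt=.3*i/n
    q=h+R.from_euler("y",th).apply(d);q=O+B.apply(q+[0,p[1],0])
    r=rot(tilt);print(i,np.round(prevr.inv().apply(q-prevp),4));prevp,prevr=q,r
```

```text
0.009646262199369558 15.002262443304062 [-7.81697264  0.84696644  6.66625392]
[-0.08563889  0.00188496  0.09497997]
1 [-0.      0.0037 -0.0141]
2 [ 0.      0.0049 -0.0138]
3 [ 0.      0.0061 -0.0133]
4 [-0.      0.0072 -0.0127]
5 [ 0.      0.0083 -0.012 ]
6 [-0.      0.0093 -0.0113]
7 [ 0.      0.0102 -0.0104]
8 [-0.      0.0111 -0.0095]
9 [-0.      0.0119 -0.0085]
10 [ 0.      0.0126 -0.0075]
11 [-0.      0.0132 -0.0064]
12 [ 0.      0.0136 -0.0052]
13 [ 0.     0.014 -0.004]
14 [-0.      0.0143 -0.0028]
15 [-0.      0.0145 -0.0016]
16 [ 0.      0.0146 -0.0003]
17 [-0.      0.0146  0.0009]
18 [0.     0.0145 0.0022]
19 [0.     0.0142 0.0034]
20 [0.     0.0139 0.0046]
```

The bar is gripped at 9.6 mm opening, so I'm swinging the cover along its arc.

Request:
{"fn": "arm_command", "kwargs": {"targets": [[[0, 0.0037, -0.0141, 0.015, 0, 0], [0, 0.0049, -0.0138, 0.015, 0, 0], [0, 0.0061, -0.0133, 0.015, 0, 0], [0, 0.0072, -0.0127, 0.015, 0, 0], [0, 0.0083, -0.012, 0.015, 0, 0], [0, 0.0093, -0.0113, 0.015, 0, 0], [0, 0.0102, -0.0104, 0.015, 0, 0], [0, 0.0111, -0.0095, 0.015, 0, 0], [0, 0.0119, -0.0085, 0.015, 0, 0], [0, 0.0126, -0.0075, 0.015, 0, 0]]]}}

```text
clock: 5.03
position: [0.5414, -0.1369, 0.2017]
ee_rot: [-2.207, -2.073, 0.157]
force: [-1.7, -1.2, 0.0]
width: 0.103
gripper_force: 15.0
```

Run:
```python
from h import *;from cell import arm
s=arm.observe();print(s["width"]*.0918,s["gripper_force"],s["force"],s["joints"])
p=B.inv().apply(np.array(s["position"])-O);d=p-[.056,0,.065];print(p,np.hypot(d[0],d[2]),2.939-np.arctan2(d[2],d[0]))
```

```text
0.009414885734387316 14.999919086694717 [-1.73867305 -1.17499927  0.02657178] [ 0.40653915  0.48550138 -0.38063806  1.64623127  0.1863328   1.19864669
 -0.09122513]
[0.00799999 0.00170131 0.20167224] 0.14485614582028042 1.0304555681573362
```

Request:
{"fn": "arm_command", "kwargs": {"targets": [[[0, 0.0132, -0.0064, 0.015, 0, 0], [0, 0.0136, -0.0052, 0.015, 0, 0], [0, 0.014, -0.004, 0.015, 0, 0], [0, 0.0143, -0.0028, 0.015, 0, 0], [0, 0.0145, -0.0016, 0.015, 0, 0], [0, 0.0146, -0.0003, 0.015, 0, 0], [0, 0.0146, 0.0009, 0.015, 0, 0], [0, 0.0145, 0.0022, 0.015, 0, 0], [0, 0.0142, 0.0034, 0.015, 0, 0], [0, 0.0139, 0.0046, 0.015, 0, 0]]]}}

```text
clock: 6.28
position: [0.68, -0.146, 0.1798]
ee_rot: [-2.12, -1.991, 0.302]
force: [0.1, -1.8, 0.4]
width: 0.101
gripper_force: 15.0
```

Request:
{"fn": "arm_command", "kwargs": {"targets": [[[0, 0, 0, 0, 0, 0], [0, 0, 0, 0, 0, 0], [0, 0, 0, 0, 0, 0]]], "jaw": 0.03}}

```text
clock: 6.65
position: [0.6794, -0.1451, 0.1801]
ee_rot: [-2.119, -1.992, 0.3]
force: [0.7, -0.4, -0.6]
width: 0.317
gripper_force: 0.2
```

Run:
```python
from h import *;from cell import arm
s=arm.observe();print(s["width"]*.0918,s["gripper_force"],s["force"],s["joints"])
p=B.inv().apply(np.array(s["position"])-O);d=p-[.056,0,.065];print(p,np.hypot(d[0],d[2]),2.939-np.arctan2(d[2],d[0]))
im=arm.get_image("scene");cv2.imwrite("pics/s2.png",im["pixels"][:,:,::-1])
```

```text
0.02913564136196825 0.16797757241874933 [ 0.71974787 -0.4121916  -0.59742019] [ 0.27721281  0.81024524 -0.3194177   1.12125921  0.21652323  1.54322781
 -0.08335413]
[0.14625176 0.00221797 0.18005808] 0.14623180685902865 2.0333608659176092
```

View pics/s2.png

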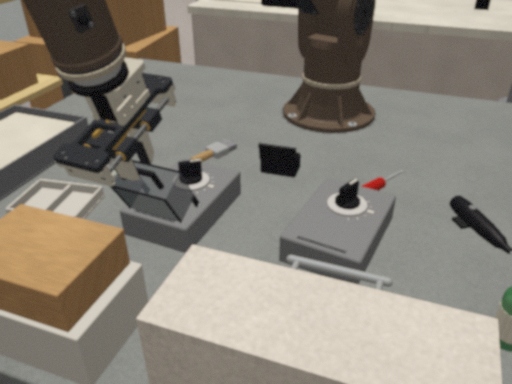

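The cover is back near its stop (2.03 rad) with the hood at about (160,190). I'm retreating along the tool axis.

Request:
{"fn": "arm_command", "kwargs": {"targets": [[[0, 0, -0.02, 0, 0, 0], [0, 0, -0.03, 0, 0, 0], [0, 0, -0.03, 0, 0, 0], [0, 0, -0.03, 0, 0, 0], [0, 0, 0, 0, 0, 0]]]}}

```text
clock: 7.32
position: [0.713, -0.147, 0.2871]
ee_rot: [-2.122, -1.994, 0.296]
force: [0.9, 0.1, -0.4]
width: 0.325
gripper_force: 0.0
```

Run:
```python
from h import *;from cell import arm
s=arm.observe();print(s["clock"]);go(s,w(0,-.06,.23),rot());go(s,w(0,0,.23),rot())
```

```text
7.325
shift [-0.0623 -0.1556  0.107 ] turn [-0.2953  0.      0.0009]
shift [-0.0023 -0.1555  0.107 ] turn [-0.2953  0.      0.0009]
```

Request:
{"fn": "arm_command", "kwargs": {"targets": [[[0, -0.0389, 0, -0.05, 0, 0], [0, -0.0389, 0.005, -0.05, 0, 0], [0, -0.0389, 0.02, -0.05, 0, 0], [0, -0.0389, 0.03, -0.05, 0, 0], [0, 0, 0.02, -0.05, 0, 0], [0, 0, 0, -0.045, 0, 0], [0, 0, 0, 0, 0, 0], [0, 0, 0, 0, 0, 0]]], "jaw": 0.05}}

```text
clock: 8.32
position: [0.5491, -0.1371, 0.245]
ee_rot: [-2.286, -2.148, 0.006]
force: [0.3, -0.3, 0.3]
width: 0.544
gripper_force: 0.0
```

Run:
```python
from h import *;from cell import arm
s=arm.observe();print(s["clock"],s["joints"]);go(s,w(0,0,.23),rot())
im=arm.get_image("wrist");cv2.imwrite("pics/w3.png",im["pixels"][:,:,::-1]);np.savez("w3.npz",s_p=s["position"],s_r=s["ee_rot"],**im)
```

```text
8.325 [ 0.44376146  0.37742187 -0.398478    1.69037573  0.1603101   1.11182279
 -0.06381449]
shift [-0.002  -0.0156  0.0151] turn [-0.0057  0.0001  0.0009]
```

View pics/w3.png

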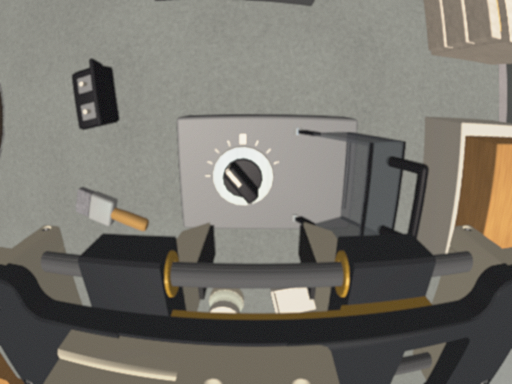

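The knob is at (243,177), with its white pointer toward the upper left and the index bar at (243,140). Next I'll measure the knob.

Run:
```python
from h import *
d=dict(np.load("w3.npz"));im=d["pixels"];T=d["T_tool_cam"];Rt=R.from_rotvec(d["s_r"])
def ray(u,v,z):
    x,y=u-d["cx"],v-d["cy"];r=np.hypot(x,y);th=r/d["fx"]
    c=np.stack([np.sin(th)*x/r,np.sin(th)*y/r,np.cos(th)],-1)
    dr=Rt.apply(c@T[:3,:3].T);o=Rt.apply(T[:3,3])+d["s_p"]
    return B.inv().apply(o+dr*((z-o[2])/dr[:,2])[:,None]-O)
g=im.max(-1).astype(int);v,u=np.indices(g.shape);roi=np.hypot(u-243,v-177)<23
for nm,m,z in(("white",roi&(g>150),.104),("black",roi&(g<38),.104)):
    n,l,st,c=cv2.connectedComponentsWithStats(m.astype(np.uint8))
    for i in range(1,n):
        if st[i,4]<12: continue
        vv,uu=np.nonzero(l==i);p=ray(uu,vv,z);q=p.mean(0);r=cv2.minAreaRect((p[:,:2]*1000).astype(np.float32))
        e,V=np.linalg.eigh(np.cov(p[:,:2].T));print(nm,st[i],c[i],np.round(q*1000,1),r,V[:,1])
cv2.imwrite("pics/w3c.png",cv2.resize(im[130:220,190:300,::-1],None,fx=6,fy=6,interpolation=2))
# disc (white ring) outer on panel z~.062
m=(np.hypot(u-243,v-177)<36)&(g>170);n,l,st,c=cv2.connectedComponentsWithStats(m.astype(np.uint8));i=1+st[1:,4].argmax()
vv,uu=np.nonzero(l==i);p=ray(uu,vv,.063);print("ring",cv2.minEnclosingCircle((p[:,:2]*1000).astype(np.float32)))
```

```text
white [221 155  45  45 535] [241.54392523 174.63551402] [  1.1  10.4 104. ] ((2.409158706665039, 7.754884719848633), (43.27230453491211, 44.439697265625), 0.1528095155954361) [-0.92028768 -0.39124237]
black [231 163  26  33 196] [244.38265306 177.37244898] [  4.    7.7 104. ] ((4.616646766662598, 6.741909980773926), (5.835414886474609, 39.65141296386719), 40.37369918823242) [-0.63104763  0.77574409]
ring ((-3.0174319744110107, 0.4618143141269684), 38.544437408447266)
```

View pics/w3c.png

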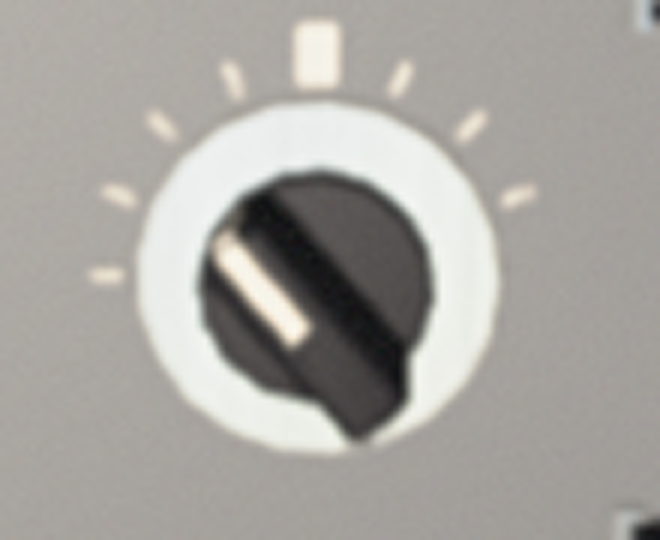

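Run:
```python
from h import *
d=dict(np.load("w3.npz"));im=d["pixels"];T=d["T_tool_cam"];Rt=R.from_rotvec(d["s_r"])
def ray(u,v,z):
    x,y=u-d["cx"],v-d["cy"];r=np.hypot(x,y);th=r/d["fx"]
    c=np.stack([np.sin(th)*x/r,np.sin(th)*y/r,np.cos(th)],-1)
    dr=Rt.apply(c@T[:3,:3].T);o=Rt.apply(T[:3,3])+d["s_p"]
    return B.inv().apply(o+dr*((z-o[2])/dr[:,2])[:,None]-O)*1000
c=lambda pts:np.array(pts,float).T/6+np.array([[190],[130]])
print("line",ray(*c([(225,240),(300,340),(358,440),(408,395),(383,417)]),.104))
print("ring l,r,t,b",ray(*c([(138,277),(498,277),(318,102),(318,452)]),.062))
```

```text
line [[-12.42099702  15.20599033 104.        ]
 [ -0.5008336   -1.65940411 104.        ]
 [  8.8902939  -19.03140093 104.        ]
 [ 17.21971948 -11.11855177 104.        ]
 [ 13.07366663 -14.96883183 104.        ]]
ring l,r,t,b [[-33.54362652  -1.68084683  62.        ]
 [ 33.97491599  -1.70857855  62.        ]
 [  0.74774005  31.25053628  62.        ]
 [ -0.08926282 -36.45329113  62.        ]]
```

Request:
{"fn": "arm_command", "kwargs": {"targets": [[[-0.001, -0.0156, 0, -0.0057, 0, 0], [0, 0, 0, 0, 0, -0.165], [0, 0, 0, 0, 0, -0.165], [0, 0, 0, 0, 0, -0.165], [0, 0, 0, 0, 0, -0.165], [0, 0, 0, 0, 0, 0], [0, 0, 0, 0, 0, 0]]]}}

```text
clock: 9.25
position: [0.5338, -0.137, 0.245]
ee_rot: [1.474, 2.774, 0.001]
force: [-0.0, -0.2, 1.2]
width: 0.545
gripper_force: 0.0
```

Run:
```python
from h import *;from cell import arm
s=arm.observe();print(s["clock"],s["joints"],s["width"]*.0918);go(s,w(0,-.001,.103),rot(0,-.66))
```

```text
9.25 [ 0.55745701  0.37194105 -0.53867474  1.72249471  0.20998034  1.10448779
  0.54825924] 0.05002378037021705
shift [-0.0014 -0.0017  0.142 ] turn [ 0.0005  0.0001 -0.0026]
```

Request:
{"fn": "arm_command", "kwargs": {"targets": [[[-0.0014, -0.0017, 0.03, 0, 0, 0], [0, 0, 0.04, 0, 0, 0], [0, 0, 0.03, 0, 0, 0], [0, 0, 0.02, 0, 0, 0], [0, 0, 0.012, 0, 0, 0], [0, 0, 0.01, 0, 0, 0], [0, 0, 0, 0, 0, 0]]]}}

```text
clock: 10.12
position: [0.533, -0.1392, 0.1028]
ee_rot: [1.469, 2.777, 0.0]
force: [0.0, -0.3, 0.0]
width: 0.547
gripper_force: 0.0
```

Request:
{"fn": "arm_command", "kwargs": {"targets": [[[0, 0, 0, 0, 0, 0], [0, 0, 0, 0, 0, 0], [0, 0, 0, 0, 0, 0], [0, 0, 0, 0, 0, 0], [0, 0, 0, 0, 0, 0]]], "jaw": 0.0, "newtons": 12}}

```text
clock: 10.75
position: [0.5329, -0.1393, 0.1032]
ee_rot: [1.469, 2.777, -0.0]
force: [-1.0, -1.7, 3.9]
width: 0.149
gripper_force: 12.0
```

Gripped at 13.7 mm opening. Now I'm turning clockwise by 0.66 rad.

Request:
{"fn": "arm_command", "kwargs": {"targets": [[[0, 0, 0, 0, 0, 0.066], [0, 0, 0, 0, 0, 0.066], [0, 0, 0, 0, 0, 0.066], [0, 0, 0, 0, 0, 0.066], [0, 0, 0, 0, 0, 0.066], [0, 0, 0, 0, 0, 0.066], [0, 0, 0, 0, 0, 0.066], [0, 0, 0, 0, 0, 0.066], [0, 0, 0, 0, 0, 0.066], [0, 0, 0, 0, 0, 0.066]]]}}

```text
clock: 12.0
position: [0.5325, -0.1394, 0.1032]
ee_rot: [2.292, 2.149, -0.001]
force: [-3.0, -0.2, 4.3]
width: 0.148
gripper_force: 12.0
```

Request:
{"fn": "arm_command", "kwargs": {"targets": [[[0, 0, 0, 0, 0, 0], [0, 0, 0, 0, 0, 0], [0, 0, 0, 0, 0, 0]]]}}

```text
clock: 12.38
position: [0.5326, -0.1395, 0.1032]
ee_rot: [2.288, 2.153, -0.001]
force: [-4.4, -1.4, 6.5]
width: 0.153
gripper_force: 12.0
```

Run:
```python
from h import *;from cell import arm
s=arm.observe();print(s["clock"],s["width"]*.0918,s["force"],s["ft_torque"]);go(s,w(0,-.001,.103),rot(0,0))
im=arm.get_image("wrist");cv2.imwrite("pics/w4.png",im["pixels"][:,:,::-1])
```

```text
12.375 0.014031093260928395 [-4.40291585 -1.43431276  6.46433173] [-0.24863474  0.7226895  -0.02040765]
shift [0.0004 0.0006 0.0002] turn [-0.0001  0.0005  0.0025]
```

View pics/w4.png

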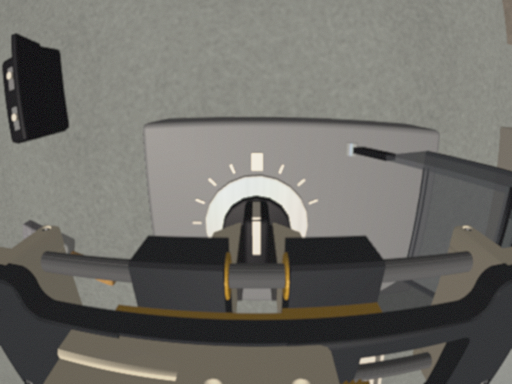

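The pointer line (256,205–255) is aligned with the index bar at (257,162), and the cover is still back. I'm releasing and rising.

Request:
{"fn": "arm_command", "kwargs": {"targets": [[[0, 0, 0, 0, 0, 0], [0, 0, 0, 0, 0, 0], [0, 0, 0, 0, 0, 0], [0, 0, 0, 0, 0, 0]]], "jaw": 0.05}}

```text
clock: 12.92
position: [0.5331, -0.1391, 0.103]
ee_rot: [2.289, 2.151, 0.001]
force: [0.1, 0.5, -0.0]
width: 0.523
gripper_force: 0.0
```

Request:
{"fn": "arm_command", "kwargs": {"targets": [[[0, 0, -0.015, 0, 0, 0], [0, 0, -0.02, 0, 0, 0], [0, 0, -0.03, 0, 0, 0], [0, 0, -0.04, 0, 0, 0], [0, 0, -0.04, 0, 0, 0], [0, -0.02, -0.02, 0, 0, 0], [0, 0, 0, 0, 0, 0], [0, 0, 0, 0, 0, 0]]]}}

```text
clock: 13.92
position: [0.513, -0.1379, 0.2681]
ee_rot: [2.289, 2.151, 0.001]
force: [-0.1, -0.7, -0.0]
width: 0.547
gripper_force: 0.0
```

Run:
```python
from h import *;from cell import arm
im=arm.get_image("wrist");cv2.imwrite("pics/w5.png",im["pixels"][:,:,::-1]);print(arm.observe()["force"])
```

```text
[0.29619298 0.18994211 0.01469419]
```

View pics/w5.png

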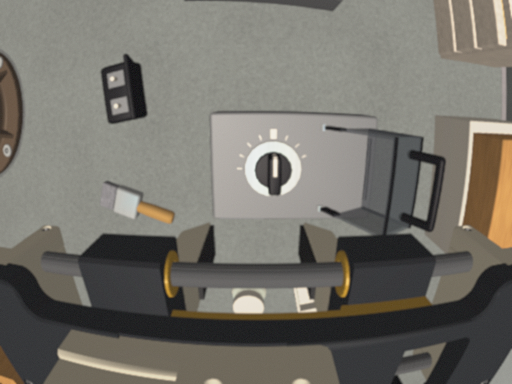

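The pointer at (274,165) points straight at the index bar (274,134), the cover is open at (395,185), and the arm is clear.

```bash
python3 -c "
from cell import arm
print(arm.sign_off())"
```

```text
the job is handed in; nothing more can be done
None
```

The job is handed in: the cover stays flipped back by itself, the knob's pointer is at the long index bar, the other box was not touched, and the arm is clear (about 14 s used of 48 s; no verdict was returned).

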